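# Return the calliper check plates to the slots that fit them

## Robot

A 6-joint arm with a two-finger parallel gripper is mounted at the origin on a cart in front of the work surface, level with it; the furniture and walls round the work are solid. World frame = base frame: x ahead of the robot, y to its left, z up, the work surface at z = 0. Lengths are in mm, angles in degrees, forces in N, time in s.
With the tool pointing down it reaches from about 300 to 850 mm from the base axis. Payload 4.2 kg.
Tool frame: the origin (TCP) lies midway between the tips of the shut fingers; the grasp point (between the pads) lies 19 mm behind it; z points along the fingers, y is the direction in which the jaws open and shut (so a half turn about z gives the same grasp; the last joint's range is limited). The gripper opens to 91 mm and grips with 3 to 60 N. Pads are 32 mm wide; open, the fingers measure 118 mm over their backs; the gripper's body (76 mm by 178 mm) begins 60 mm behind the grasp point.
Start: joints at [75.516, 18.312, 89.639, -0, 72.044, -1.146], TCP at [132.655, 559.505, 213.976] pointing down, gripper open.
Joint ranges: [-177.97, 177.97], [-48.28, 115.42], [12.27, 149.76], [-77.06, 257.06], [2.81, 150.46], [-146.56, 146.56]. Speed limits (degrees/s): [147.25, 147.25, 180, 180, 180, 180].

## Interface

Orientations are given as [roll, pitch, yaw] about the fixed x, y, z axes, in that order (R = Rz(yaw) Ry(pitch) Rx(roll)).
In Python, from workcell import * gives the robot as it stands.
- The arm moves only by the tool arm_command, never from a script. Its argument "deltas" is text: rows parted by semicolons, each of 7 numbers parted by spaces: the shift along the tool's x, y, z in mm, then the turn, a rotation vector about the tool's x, y, z in degrees, then the finger opening in mm, from 0 to 91.2. In form: x y z wx wy wz hand; .... A call has 1 to 5 rows; each row shifts and turns the commanded pose from where the row before left it, along the tool's axes as they then stand; what a row does not reach is not made up. A row lasts 1/8 s, in which the tool goes at most 62.5 mm and 10.7 degrees, less where a joint would pass 70% of its speed; a pose out of reach is approached as far as the arm can. A call is refused whole if a number of a shift passes 62.5 or a number of a turn 10.7, either way. A call with a gripper value outside its range is refused whole. The fingers move at their own pace and stop on an object; "force" is the grip in N (left out, the last holds). Time passes only in rows, so rows that do not move let the fingers close. It gives the time, the measured TCP pose, the force and the opening at its end, in the units of the state.
- state(): the state, without advancing time (a new reading comes with each control period).
- grab_frame(name): name is "scene" or "top"; returns the picture (384x512x3 uint8, red, green, blue); there is no depth.
- camera_model(name): a dict with "fx", "fy", "cx", "cy" (pixels), "k1" (the pictures are not rectified: a ray, as slopes to the right and down, at radius r is drawn at 1 + k1 r^2 times it, then the intrinsics apply), "rvec" (rotation vector, rad) and "tvec" (3), from world to camera coordinates, as OpenCV has them. Camera axes: x right, y down, z forward; pixel columns grow to the right and rows downward; lengths in mm; the calibration is good to about 2 mm. A picture is of the moment at which its call begins. camera_model takes no time and is no camera call.
- job_done(): hands the job in, once; it reports no verdict.
The state is a dict: "time_s": time; "qpos": joint angles; "qvel": joint speeds; "effort": joint torques, N m; "ee_pos": TCP position; "ee_rot": TCP orientation; "force": force on the tool from outside, world axes, zero at the start; "torque": the same for the moment, N m; "gripper_width": finger opening in mm.
Only numpy, scipy, OpenCV 4.12 (cv2) and the standard library are available. Lean on these libraries where they do the work, as an engineer would, in place of code of your own. Each camera call takes 0.05 s, during which the arm holds its last target. There are 200 camera calls.

## Task

Put the two metal calliper check plates back in their slotted rack, each standing in the narrowest slot that takes its thickness and fully down on the slot's floor. The slotted insert has slid an unknown little way in its tray, so feel for each slot gently and never press hard on the rack; leave the cup and the bottle where they are.

Things in the scene. Friction and masses are not known exactly. Their poses are not given: they have to be found in the camera images.
- rack: fixed white tray, 94 mm (its x) by 172 mm (its y), origin at the centre of its underside, on the desk. In it stands a grey insert, 76 mm (x) by 144 mm (y), flat top 44 mm above the origin, with three slots in a row that narrow towards -y. The insert stands up to 9 mm off the tray's centre either way along y, slots and all; this is NOT in any reading. It slides only if pushed with over 12 N.
- wide_slot_nominal (a point): where the mouth of the widest slot (21.6 mm wide) would be with the insert centred in the tray, 46 mm to +y of the rack's middle. Its plate is away: it stays empty.
- middle_slot_nominal (a point): where the mouth of the middle slot would be with the insert centred: level with the insert's top, 44 mm above the desk. The true mouth is up to 9 mm off along the rack's y. Slot 17.6 mm wide (y), 51 mm long (x), 30 mm deep (floor 14 mm above the desk), 1 mm bevel at the mouth. All slots are shifted by the same amount.
- narrow_slot_nominal (a point): the same for the narrowest slot, 46 mm to -y of the middle one: 13.6 mm wide (y), 51 mm long (x), 30 mm deep. All slots are shifted by the same amount.
- thin_plate: a plain aluminium gauge plate standing upright on its narrow foot, 12 mm thick (along its own y), 46 mm wide (x), 76 mm tall (z), about 110 g; its foot is flat and square. The origin is the centre of its foot; it belongs in the slot at the rack's -y end, the narrowest.
- thin_plate_mid (a point): the thin (12 mm) plate. The point is the plate's centre, 38 mm above its foot; y is the thickness direction. Front and back are alike. It can be gripped across its thickness near the top; when home its top stands 46 mm out of the rack.
- thick_plate: a plain aluminium gauge plate standing upright on its narrow foot, 16 mm thick (along its own y), 46 mm wide (x), 76 mm tall (z), about 147 g; its foot is flat and square. The origin is the centre of its foot; it belongs in the middle slot.
- thick_plate_mid (a point): the thick (16 mm) plate. The point is the plate's centre, 38 mm above its foot; y is the thickness direction. Front and back are alike. It can be gripped across its thickness near the top; when home its top stands 46 mm out of the rack.
- sample_cup: screw-cap plastic sample cup, 62 mm across, 69 mm tall, standing behind the work; origin at the centre of its underside. Bystander.
- brown_bottle: small brown reagent bottle with a black cap, 36 mm across, 67 mm tall, standing behind the work; origin at the centre of its underside. Bystander.
There are look-alikes about, which are no part of the job. Leave any blue or yellow look-alike of the thin_plate alone.

How it is judged (in metres and radians):
At the end, for the whole second after the job is handed in: The 12 mm plate stands in the narrowest slot and the 16 mm plate in the middle slot, each down on the slot's floor (within 2.5 mm), upright within 0.1 rad, released and at rest (x of thin_plate_mid in the frame of rack between -0.007 and 0.007 m and y of thin_plate_mid in the frame of rack between -0.06 and -0.032 m and z of each of thin_plate_mid, thick_plate_mid in the frame of rack below 0.0545 m and angle between each of thin_plate_mid, thick_plate_mid's own z axis and vertical below 0.1 rad and linear speed of each of thin_plate, thick_plate below 0.01 m/s and x of thick_plate_mid in the frame of rack between -0.007 and 0.007 m and y of thick_plate_mid in the frame of rack between -0.014 and 0.014 m); the robot touches nothing.
It fails at once if a plate is pressed against the rack with more than 40 N (contact force between any of thin_plate, thick_plate and rack above 40 N).
It fails at once if the fingers or arm press on the rack with more than 40 N (contact force between any of the fingers, the arm and rack above 40 N).
It fails at once if the cup or the bottle is moved more than 25 mm or tipped (distance of any of sample_cup, brown_bottle from where it was at the start of the episode above 0.025 m or angle between any of sample_cup, brown_bottle's own z axis and vertical above 0.4 rad).
It also fails if it takes over 72 s, if anything falls off the work surface, if the arm or the gripper's body presses on something with over 40 N, if the wrist force passes 120 N, or if a joint passes its speed limit or range.

## Working session

There is one attempt and no reset: what is moved stays moved. The work goes in short steps, Python scripts to look and compute and a tool call to move; the robot and the scene stay as the last step left them, time stands still between calls to the robot, and variables do not carry over. Pictures are saved under pics/ and viewed, about 8 in all and at most 12, crops included, and the job is handed in when it is done.

Besides the shell and the picture viewer there is one more tool, called after "Request:" as name(argument=value, ...) on one line, values as JSON. arm_command: Moves the arm, as the interface text tells. Its arguments: {"type":"object","properties":{"deltas":{"type":"string"},"force":{"type":"number"}},"required":["deltas"]}

```bash
mkdir -p pics
cat > h.py <<'E'
from workcell import *
import numpy as np, cv2
def snap(n,f):
    im=grab_frame(n); cv2.imwrite('pics/'+f,im[:,:,::-1]); return im
def ray(n,u,v):
    c=camera_model(n); d=np.array([(u-c['cx'])/c['fx'],(v-c['cy'])/c['fy']]); s=d.copy()
    for _ in range(20): s=d/(1+c['k1']*(s@s))
    R=cv2.Rodrigues(np.array(c['rvec'],float))[0]; t=np.array(c['tvec'],float)
    return -R.T@t, R.T@np.array([s[0],s[1],1.])
def onz(n,u,v,z):
    o,d=ray(n,u,v); return (o+d*(z-o[2])/d[2]).round(1)
def proj(n,p):
    c=camera_model(n); R=cv2.Rodrigues(np.array(c['rvec'],float))[0]; q=R@np.array(p,float)+np.array(c['tvec'],float)
    s=q[:2]/q[2]; s=s*(1+c['k1']*(s@s)); return (s*[c['fx'],c['fy']]+[c['cx'],c['cy']]).round(1)
E
python3 - <<'E'
from h import *
a=snap('scene','s0.png'); b=snap('top','t0.png')
cv2.imwrite('pics/both0.png',cv2.resize(np.hstack([a,b])[:,:,::-1],(800,300),interpolation=cv2.INTER_AREA))
for n in('scene','top'): print(n,ray(n,256,192), camera_model(n)['fx'])
print(state())
E
```

```text
scene (array([-184.01994797, -677.54728743,  642.70217294]), array([ 0.63768759,  0.60005458, -0.48303372])) 496.3323352256764
top (array([ 503.36284508,   31.02934697, 1169.30470512]), array([ 0.02607516,  0.01084813, -0.99965337])) 358.77621663988384
{'time_s': 0.1, 'qpos': array([ 7.55158556e+01,  1.83483912e+01,  8.96990214e+01, -3.67682483e-04,
        7.20447095e+01, -1.14555340e+00]), 'qvel': array([ 0.01054983,  0.01948124, -0.14187278, -0.06243008, -0.03058104,
        0.07988333]), 'effort': array([ 7.14991020e-04, -4.13330233e+01, -2.32509005e+01,  7.31147826e-02,
        4.21978743e-02, -6.56029079e-05]), 'ee_pos': array([132.53993676, 559.05080165, 213.2028938 ]), 'ee_rot': array([-1.79907889e+02, -1.49221505e-03,  1.66661521e+02]), 'force': array([-0.29185145, -0.64579287, -0.05110839]), 'torque': array([ 0.01678728,  0.01427973, -0.04095862]), 'gripper_width': 91.37986185612787}
```

View pics/t0.png

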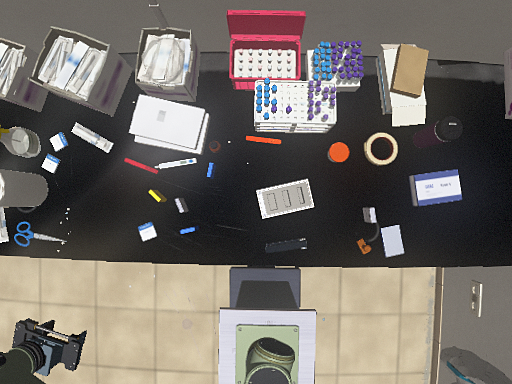

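View pics/s0.png

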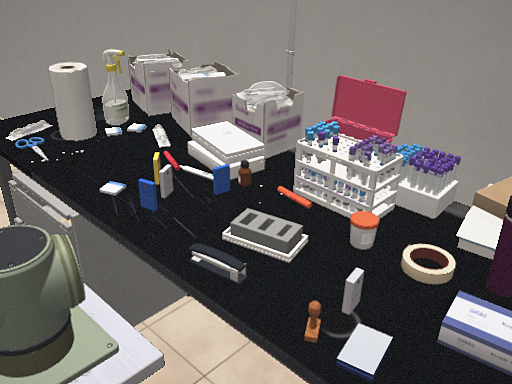

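The grey plates are at top (181,205) and (370,214), and the rack is at top (285,198). The blue and yellow blocks at top (157,196), (210,170) and (188,230) are look-alikes. I'll enlarge the grey ones and the rack next.

Run:
```python
import cv2,numpy as np
t=cv2.imread('pics/t0.png');s=cv2.imread('pics/s0.png')
def c(i,x,y,w,h,W,H): return cv2.resize(i[y:y+h,x:x+w],(W,H),interpolation=cv2.INTER_CUBIC)
r1=np.hstack([c(t,165,190,40,30,400,300),c(t,350,197,40,30,400,300)])
r2=np.hstack([c(t,250,170,72,54,400,300),c(s,215,200,100,75,400,300)])
cv2.imwrite('pics/c0.png',np.vstack([r1,r2]))
```

```text
(no output)
```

View pics/c0.png

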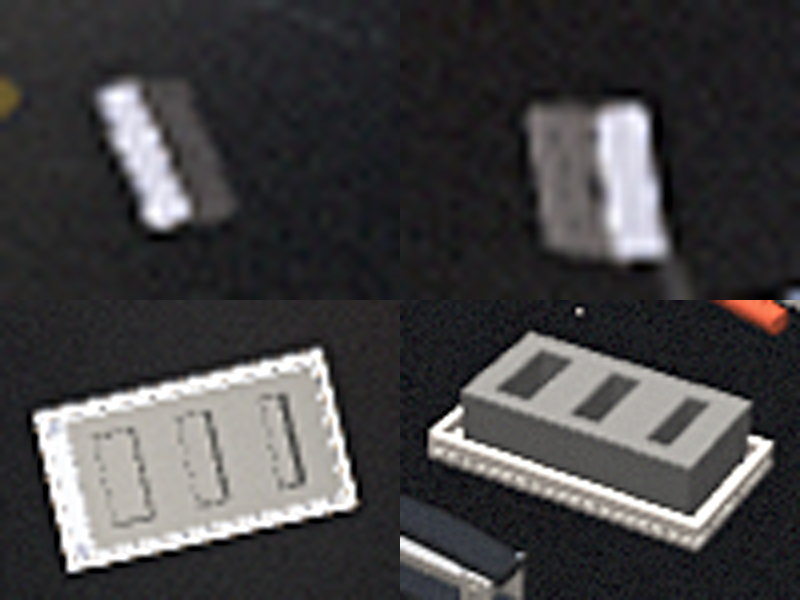

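Run:
```python
from h import *
t=cv2.imread('pics/t0.png');s=cv2.imread('pics/s0.png')
W=[(272.2,201.9),(286.5,198.7),(301,195.4)]
P=[onz('top',*w,44) for w in W];print('slots',P)
d=P[0]-P[2];print(np.linalg.norm(d),'rack yaw',np.degrees(np.arctan2(-d[0],d[1])))
# slot centres seen in scene crop (scale 4)
for w in [(535,375-300),(606,397-300),(680,421-300)]: print('scene slot',onz('scene',215+(w[0]-400)/4,200+w[1]/4,44))
for nm,(x,y,w,h) in dict(thin=(165,190,40,30),thick=(350,197,38,30),tray=(250,170,72,54)).items():
    g=cv2.cvtColor(t[y:y+h,x:x+w],cv2.COLOR_BGR2GRAY); g=cv2.resize(g,None,fx=8,fy=8,interpolation=cv2.INTER_CUBIC)
    m=(g>(150 if nm!='tray' else 110)).astype('uint8')
    c=max(cv2.findContours(m,0,2)[0],key=cv2.contourArea); r=cv2.minAreaRect(c)
    z=76 if nm!='tray' else 10
    f=lambda p:onz('top',x+(p[0]+.5)/8-.5,y+(p[1]+.5)/8-.5,z)
    B=np.array([f(p) for p in cv2.boxPoints(r)]);e1=B[1]-B[0];e2=B[2]-B[1]
    L=e1 if np.linalg.norm(e1)>np.linalg.norm(e2) else e2
    print(nm,B.mean(0).round(1),np.linalg.norm(e1).round(1),np.linalg.norm(e2).round(1),'long axis deg',np.degrees(np.arctan2(L[1],L[0])).round(1), 'scene px of top',proj('scene',B.mean(0)))
```

```text
slots [array([502.6,  -8.1,  44. ]), array([513.4, -52.8,  44. ]), array([524.6, -98.2,  44. ])]
92.74702151551823 rack yaw 13.721599306184112
scene slot [503.7  -9.5  44. ]
scene slot [515.5 -53.6  44. ]
scene slot [526.6 -98.6  44. ]
thin [487.4 278.8  76. ] 13.7 45.7 long axis deg -155.5 scene px of top [164.5 168.1]
thick [ 468.4 -315.6   76. ] 17.6 46.7 long axis deg -171.1 scene px of top [354.9 274.6]
tray [515.1 -49.7  10. ] 175.6 97.5 long axis deg -76.1 scene px of top [264.7 236.3]
```

```bash
cat >> h.py <<'E'
def plan(tgt,yaw,n,hand,frm=None):
    """rows from present (or given x,y,z,yaw) pose to target; tool pointing down"""
    s=state(); p=np.array(frm[:3] if frm else s['ee_pos'],float); w=frm[3] if frm else s['ee_rot'][2]
    print('from',p.round(1),round(w,1)); p0=p.copy();w0=w;dw=(yaw-w+180)%360-180
    if abs((yaw-w0)-dw)>1e-6 and abs(yaw-w0)<200: dw=yaw-w0
    out=[]
    for i in range(1,n+1):
        q=p0+(np.array(tgt)-p0)*i/n; v=w0+dw*i/n; a=np.radians(w); e=q-p
        x=round(np.cos(a)*e[0]+np.sin(a)*e[1],1); y=round(np.sin(a)*e[0]-np.cos(a)*e[1],1); z=round(-e[2],1); r=round(-(v-w),1)
        p=p+[np.cos(a)*x+np.sin(a)*y,np.sin(a)*x-np.cos(a)*y,-z]; w-=r
        out.append(f'{x:g} {y:g} {z:g} 0 0 {r:g} {hand:g}')
    for i in range(0,n,5): print('; '.join(out[i:i+5]))
    print('end',p.round(1),round(w,2))
E
python3 - <<'E'
from h import *
print(onz('top',157,196,76),onz('top',188,230,76))
plan((487.4,278.8,130),24.5,14,36,(132.65,559.5,213.98,166.66))
E
```

```text
[513.8 347.8  76. ] [411.7 248.7  76. ]
from [132.6 559.5 214. ] 166.7
-29.3 -13.7 6 0 0 10.2 36; -31.2 -8.2 6 0 0 10.1 36; -32.2 -2.7 6 0 0 10.2 36; -32.2 3.1 6 0 0 10.1 36; -31.1 8.7 6 0 0 10.2 36
-29.1 14 6 0 0 10.1 36; -26.2 19 6 0 0 10.2 36; -22.4 23.3 6 0 0 10.1 36; -18 26.8 6 0 0 10.2 36; -12.9 29.6 6 0 0 10.1 36
-7.6 31.4 6 0 0 10.2 36; -1.8 32.3 6 0 0 10.2 36; 3.8 32.1 6 0 0 10.1 36; 9.5 30.9 6 0 0 10.2 36
end [487.4 278.8 130. ] 24.46
```

Request:
arm_command(deltas="-29.3 -13.7 6 0 0 10.2 36; -31.2 -8.2 6 0 0 10.1 36; -32.2 -2.7 6 0 0 10.2 36; -32.2 3.1 6 0 0 10.1 36; -31.1 8.7 6 0 0 10.2 36", force=20)

```text
time_s: 0.72
ee_pos: [260.0, 458.3, 183.4]
ee_rot: [-180.0, 0.0, 115.5]
force: [-0.3, -0.0, -0.1]
gripper_width: 43.8
```

Request:
arm_command(deltas="-29.1 14 6 0 0 10.1 36; -26.2 19 6 0 0 10.2 36; -22.4 23.3 6 0 0 10.1 36; -18 26.8 6 0 0 10.2 36; -12.9 29.6 6 0 0 10.1 36")

```text
time_s: 1.35
ee_pos: [386.6, 358.1, 153.4]
ee_rot: [-180.0, 0.0, 64.8]
force: [0.4, -0.0, 0.8]
gripper_width: 36.3
```

Request:
arm_command(deltas="-7.6 31.4 6 0 0 10.2 36; -1.8 32.3 6 0 0 10.2 36; 3.8 32.1 6 0 0 10.1 36; 9.5 30.9 6 0 0 10.2 36; 0 0 0 0 0 0 36")

```text
time_s: 1.98
ee_pos: [488.3, 277.4, 129.0]
ee_rot: [180.0, 0.1, 24.3]
force: [-1.1, -0.1, -0.6]
gripper_width: 36.1
```

Request:
arm_command(deltas="0 0 18 0 0 0 36; 0 0 18 0 0 0 36; 0 0 18 0 0 0 36; 0 0 18 0 0 0 36; 0 0 17 0 0 0 36")

```text
time_s: 2.6
ee_pos: [486.5, 279.4, 40.4]
ee_rot: [-180.0, 0.0, 24.6]
force: [0.1, 0.2, -0.3]
gripper_width: 36.1
```

Request:
arm_command(deltas="0 0 0 0 0 0 36; 0 0 0 0 0 0 4; 0 0 0 0 0 0 4; 0 0 0 0 0 0 4; 0 0 0 0 0 0 4", force=20)

```text
time_s: 3.22
ee_pos: [487.8, 279.1, 41.7]
ee_rot: [-180.0, -0.1, 24.5]
force: [-1.6, 0.9, 3.7]
gripper_width: 11.8
```

Request:
arm_command(deltas="0 0 0 0 0 0 4; 0 0 0 0 0 0 4")

```text
time_s: 3.48
ee_pos: [487.8, 279.1, 41.6]
ee_rot: [-180.0, -0.1, 24.5]
force: [-0.5, -0.1, 5.6]
gripper_width: 12.0
```

Run:
```python
from h import *
s=state();print(s['ee_pos'],s['gripper_width'],s['force'])
a=snap('scene','s1.png')[120:240,100:260]; b=snap('top','t1.png')[170:245,150:250]
cv2.imwrite('pics/g1.png',np.hstack([cv2.resize(a,(400,300),interpolation=2),cv2.resize(b,(400,300),interpolation=2)])[:,:,::-1])
```

```text
[487.76704676 279.0580289   41.6131202 ] 11.99479650392486 [-0.54870661 -0.0645585   5.63870674]
```

View pics/g1.png

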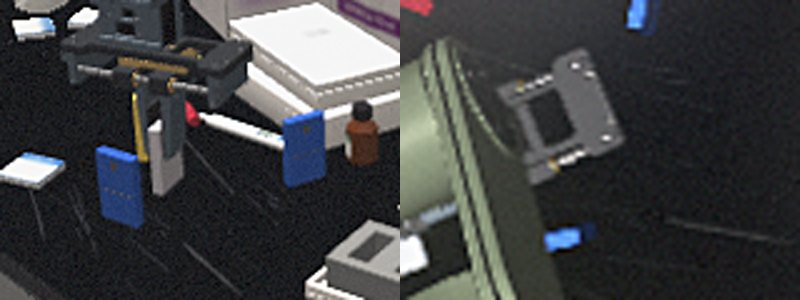

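Request:
arm_command(deltas="0 0 -20 0 0 0 4; 0 0 -30 0 0 0 4; 0 0 -30 0 0 0 4; 0 0 -29 0 0 0 4")

```text
time_s: 4.08
ee_pos: [487.0, 278.4, 150.2]
ee_rot: [180.0, 0.1, 24.5]
force: [-1.1, -0.2, -0.7]
gripper_width: 12.0
```

Run:
```python
from h import *
s=state();print(s['ee_pos'],s['ee_rot'],s['gripper_width'],s['force'])
plan((526,-98.3,150),13.8,10,4,(487.4,278.8,150,24.46))
```

```text
[487.04928927 278.41325882 150.22245563] [1.79987397e+02 7.59385649e-02 2.44595052e+01] 11.984200327657383 [-1.14664546 -0.16906445 -0.69504519]
from [487.4 278.8 150. ] 24.5
-12.1 35.9 -0 0 0 1.1 4; -11.4 36.2 -0 0 0 1 4; -10.8 36.3 -0 0 0 1.1 4; -10.1 36.6 -0 0 0 1.1 4; -9.3 36.7 -0 0 0 1 4
-8.8 36.9 -0 0 0 1.1 4; -8 37 -0 0 0 1.1 4; -7.3 37.2 -0 0 0 1 4; -6.7 37.3 -0 0 0 1.1 4; -5.9 37.5 -0 0 0 1.1 4
end [526.  -98.3 150. ] 13.76
```

Request:
arm_command(deltas="-12.1 35.9 0 0 0 1.1 4; -11.4 36.2 0 0 0 1 4; -10.8 36.3 0 0 0 1.1 4; -10.1 36.6 0 0 0 1.1 4; -9.3 36.7 0 0 0 1 4")

```text
time_s: 4.7
ee_pos: [506.3, 88.8, 149.3]
ee_rot: [-180.0, 0.1, 19.1]
force: [0.9, 0.2, -1.3]
gripper_width: 11.8
```

Request:
arm_command(deltas="-8.8 36.9 0 0 0 1.1 4; -8 37 0 0 0 1.1 4; -7.3 37.2 0 0 0 1 4; -6.7 37.3 0 0 0 1.1 4; -5.9 37.5 0 0 0 1.1 4")

```text
time_s: 5.32
ee_pos: [525.6, -99.6, 149.3]
ee_rot: [-180.0, 0.1, 13.7]
force: [0.9, 0.3, -2.1]
gripper_width: 12.2
```

Request:
arm_command(deltas="0 0 20 0 0 0 4; 0 0 20 0 0 0 4; 0 0 14 0 0 0 4; 0 0 0 0 0 0 4; 0 0 0 0 0 0 4")

```text
time_s: 5.95
ee_pos: [526.6, -98.3, 96.4]
ee_rot: [180.0, -0.1, 13.8]
force: [0.4, -0.9, -1.5]
gripper_width: 11.7
```

Run:
```python
from h import *
s=state();print(s['ee_pos'],s['ee_rot'],s['gripper_width'],s['force'])
a=snap('scene','s2.png')[170:272,200:336]
cv2.imwrite('pics/g2.png',cv2.resize(a,(800,600),interpolation=2)[:,:,::-1])
```

```text
[526.56816929 -98.31317806  96.41947103] [ 1.79975724e+02 -5.64444045e-02  1.37780004e+01] 11.706217613548699 [ 0.42995598 -0.91778418 -1.51498966]
```

View pics/g2.png

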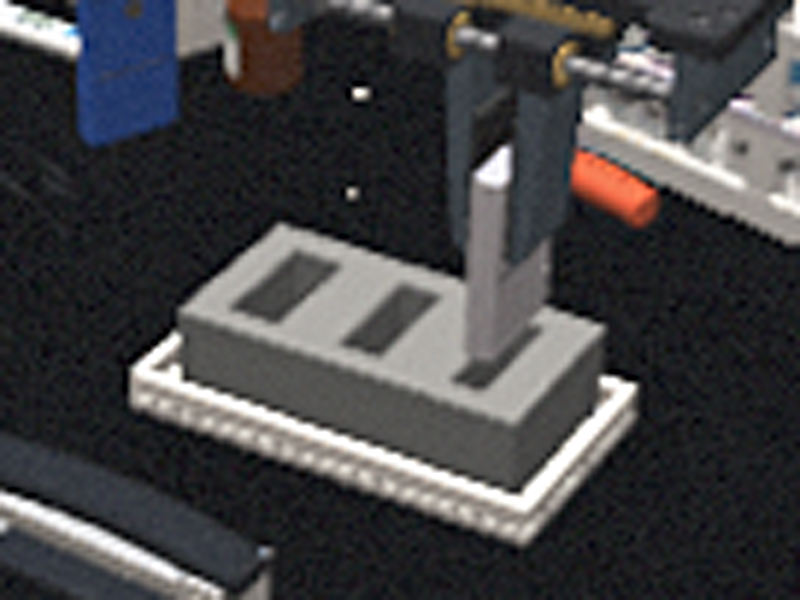

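Request:
arm_command(deltas="0 0 4 0 0 0 4; 0 0 3 0 0 0 4; 0 0 2 0 0 0 4; 0 0 0 0 0 0 4")

```text
time_s: 6.5
ee_pos: [525.9, -98.3, 86.7]
ee_rot: [-180.0, 0.0, 13.8]
force: [0.1, 0.8, -0.6]
gripper_width: 11.6
```

Request:
arm_command(deltas="0 0 1 0 0 0 4; 0 0 1 0 0 0 4; 0 0 0 0 0 0 4")

```text
time_s: 6.88
ee_pos: [526.2, -98.4, 85.6]
ee_rot: [180.0, -0.0, 13.8]
force: [-1.1, 0.7, 3.6]
gripper_width: 11.8
```

Request:
arm_command(deltas="0 0 1 0 0 0 4; 0 0 0 0 0 0 4")

```text
time_s: 7.12
ee_pos: [526.3, -98.4, 85.5]
ee_rot: [180.0, -0.1, 13.8]
force: [-3.0, 0.6, 10.5]
gripper_width: 12.4
```

Run:
```python
from h import *
f=lambda u,v:(200+(u+.5)/5.882-.5,170+(v+.5)/5.882-.5)
u=np.array([np.cos(np.radians(13.8)),np.sin(np.radians(13.8))]);n=np.array([-u[1],u[0]])
T=np.array([526.6,-98.3])
def rel(p,off): d=p[:2]-off*u-T; return (d@u).round(1),(d@n).round(1)
for z in (54,55.4): print('foot front mid rel TCP (x,y)',rel(onz('scene',*f(483,357),z),-23), rel(onz('scene',*f(550,308),z),0))
print('slot front mid rel',rel(onz('scene',*f(472,385),44),-25.5))
for c in [(455,380),(490,390)]: print('slot corner',rel(onz('scene',*f(*c),44),-25.5))
for c in [(346,348),(378,356),(404,286),(438,295)]: print('mid corner',rel(onz('scene',*f(*c),44),0))
```

```text
foot front mid rel TCP (x,y) (np.float64(5.3), np.float64(-0.9)) (np.float64(25.4), np.float64(-7.0))
foot front mid rel TCP (x,y) (np.float64(3.3), np.float64(-1.8)) (np.float64(23.4), np.float64(-7.8))
slot front mid rel (np.float64(2.8), np.float64(0.6))
slot corner (np.float64(2.4), np.float64(7.5))
slot corner (np.float64(3.3), np.float64(-6.5))
mid corner (np.float64(-25.5), np.float64(52.4))
mid corner (np.float64(-24.0), np.float64(39.5))
mid corner (np.float64(24.4), np.float64(55.0))
mid corner (np.float64(25.5), np.float64(40.7))
```

Request:
arm_command(deltas="0 0 -0.5 0 0 0 4; 0 -0.5 0 0 0 0 4; 0 -0.5 0 0 0 0 4; 0 -0.5 0 0 0 0 4; 0 0 0 0 0 0 4")

```text
time_s: 7.75
ee_pos: [526.2, -98.1, 85.5]
ee_rot: [179.8, -0.1, 13.8]
force: [-1.8, -2.9, 7.4]
gripper_width: 12.3
```

Request:
arm_command(deltas="0 -0.5 0 0 0 0 4; 0 0 0 0 0 0 4; 0 0 0 0 0 0 4")

```text
time_s: 8.12
ee_pos: [526.2, -98.0, 85.5]
ee_rot: [179.8, -0.1, 13.8]
force: [-1.4, -3.4, 7.0]
gripper_width: 11.9
```

Request:
arm_command(deltas="0 0 -2 0 0 0 4; 0 0 0 0 0 0 4; 0 0 1 0 0 0 4; 0 0 1 0 0 0 4; 0 0 0 0 0 0 4")

```text
time_s: 8.75
ee_pos: [525.4, -96.3, 84.1]
ee_rot: [-180.0, 0.0, 13.8]
force: [0.2, -0.1, -1.5]
gripper_width: 11.6
```

Request:
arm_command(deltas="0 0 0.5 0 0 0 4; 0 0 0 0 0 0 4")

```text
time_s: 9.0
ee_pos: [525.6, -96.4, 83.9]
ee_rot: [-180.0, 0.0, 13.8]
force: [0.1, -0.5, -0.7]
gripper_width: 12.0
```

It is in the slot mouth, so I'll lower it.

Request:
arm_command(deltas="0 0 1 0 0 0 4; 0 0 1.5 0 0 0 4; 0 0 1.5 0 0 0 4; 0 0 0 0 0 0 4")

```text
time_s: 9.5
ee_pos: [525.5, -96.4, 79.7]
ee_rot: [-180.0, 0.0, 13.8]
force: [0.3, -0.3, -0.9]
gripper_width: 11.7
```

Request:
arm_command(deltas="0 0 2 0 0 0 4; 0 0 2 0 0 0 4; 0 0 0 0 0 0 4")

```text
time_s: 9.88
ee_pos: [525.4, -96.3, 75.7]
ee_rot: [-180.0, 0.0, 13.8]
force: [-0.2, -0.3, -1.0]
gripper_width: 12.1
```

Free travel. I'll keep going down to about 57.

Request:
arm_command(deltas="0 0 3 0 0 0 4; 0 0 3 0 0 0 4; 0 0 3 0 0 0 4; 0 0 0 0 0 0 4")

```text
time_s: 10.38
ee_pos: [525.3, -96.3, 66.6]
ee_rot: [-180.0, 0.0, 13.8]
force: [-0.4, -0.6, -0.4]
gripper_width: 11.9
```

Request:
arm_command(deltas="0 0 3 0 0 0 4; 0 0 3 0 0 0 4; 0 0 2 0 0 0 4; 0 0 0 0 0 0 4")

```text
time_s: 10.88
ee_pos: [525.4, -96.3, 58.7]
ee_rot: [-180.0, 0.0, 13.8]
force: [-0.7, 0.2, -1.8]
gripper_width: 11.9
```

Request:
arm_command(deltas="0 0 1 0 0 0 4; 0 0 1 0 0 0 4; 0 0 1 0 0 0 4; 0 0 0 0 0 0 4")

```text
time_s: 11.38
ee_pos: [525.5, -96.4, 55.9]
ee_rot: [-180.0, 0.0, 13.8]
force: [-0.5, -0.3, -1.5]
gripper_width: 12.0
```

Request:
arm_command(deltas="0 0 0.7 0 0 0 4; 0 0 0 0 0 0 30; 0 0 0 0 0 0 30; 0 0 0 0 0 0 30")

```text
time_s: 11.88
ee_pos: [525.7, -96.4, 55.3]
ee_rot: [180.0, -0.0, 13.8]
force: [0.4, -0.1, -0.2]
gripper_width: 30.0
```

Request:
arm_command(deltas="0 0 -5 0 0 0 30; 0 0 -20 0 0 0 30; 0 0 -30 0 0 0 36; 0 0 -30 0 0 0 36; 0 0 -10 0 0 0 36")

```text
time_s: 12.5
ee_pos: [526.6, -96.6, 152.3]
ee_rot: [179.9, -0.2, 13.8]
force: [-0.1, -0.0, -0.1]
gripper_width: 35.8
```

Run:
```python
from h import *
s=state();print(s['ee_pos'],s['ee_rot'],s['gripper_width'],s['force'])
p=s['ee_pos'];plan((468.4,-315.6,130),8.9,8,36,(525.4,-96.3,p[2],13.76))
a=snap('scene','s3.png')[170:272,200:336]
cv2.imwrite('pics/g3.png',cv2.resize(a,(800,600),interpolation=2)[:,:,::-1])
```

```text
[526.63036292 -96.60032908 152.25196299] [179.90931149  -0.20169689  13.76225517] 35.83311442153618 [-0.11584267 -0.04827102 -0.07084236]
from [525.4 -96.3 152.3] 13.8
-13.4 24.9 2.8 0 0 0.6 36; -13.2 25.1 2.8 0 0 0.6 36; -12.9 25.2 2.7 0 0 0.6 36; -12.7 25.4 2.8 0 0 0.6 36; -12.4 25.4 2.8 0 0 0.6 36
-12.1 25.6 2.8 0 0 0.6 36; -11.8 25.7 2.8 0 0 0.7 36; -11.6 25.9 2.8 0 0 0.6 36
end [ 468.4 -315.6  130. ] 8.86
```

View pics/g3.png

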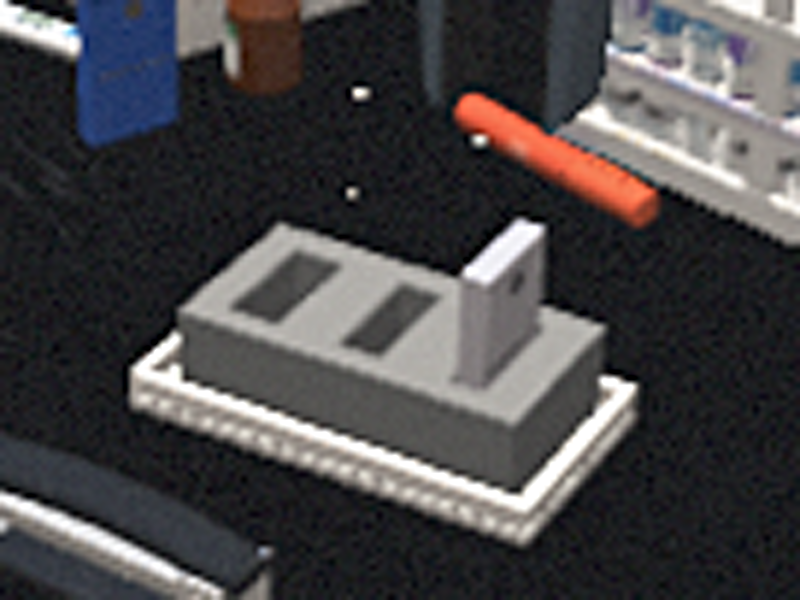

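Request:
arm_command(deltas="-13.4 24.9 2.8 0 0 0.6 40; -13.2 25.1 2.8 0 0 0.6 40; -12.9 25.2 2.7 0 0 0.6 40; -12.7 25.4 2.8 0 0 0.6 40; -12.4 25.4 2.8 0 0 0.6 40")

```text
time_s: 13.18
ee_pos: [488.9, -234.0, 134.9]
ee_rot: [-179.9, 0.1, 10.7]
force: [1.2, -0.5, 0.4]
gripper_width: 40.2
```

Request:
arm_command(deltas="-12.1 25.6 2.8 0 0 0.6 40; -11.8 25.7 2.8 0 0 0.7 40; -11.6 25.9 2.8 0 0 0.6 40; 0 0 0 0 0 0 40; 0 0 0 0 0 0 40")

```text
time_s: 13.8
ee_pos: [468.2, -314.9, 127.1]
ee_rot: [-179.9, 0.1, 8.9]
force: [0.1, 0.6, 0.3]
gripper_width: 39.9
```

Run:
```python
from h import *
s=state();print(s['ee_pos'],s['ee_rot'],s['gripper_width'],s['force'])
a=snap('scene','s4.png')[230:350,290:450]
cv2.imwrite('pics/g4.png',cv2.resize(a,(640,480),interpolation=2)[:,:,::-1])
```

```text
[ 468.20132479 -314.86938603  127.08920645] [-1.79898151e+02  5.89248232e-02  8.85481237e+00] 39.85292781031589 [0.0856696  0.55052257 0.27598679]
```

View pics/g4.png

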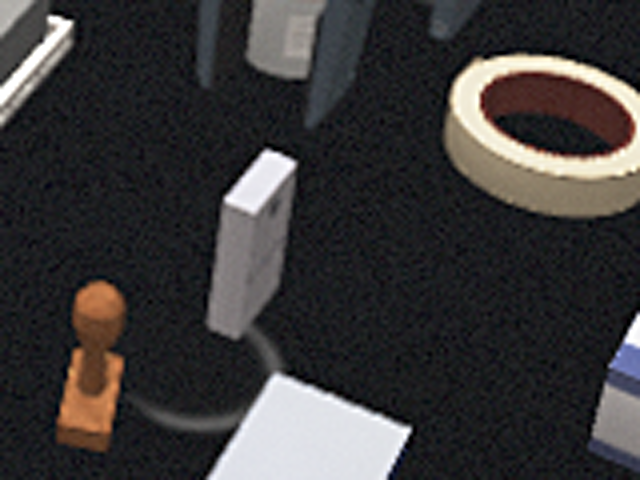

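Request:
arm_command(deltas="0 0 18 0 0 0 40; 0 0 18 0 0 0 40; 0 0 18 0 0 0 40; 0 0 18 0 0 0 40; 0 0 14 0 0 0 40")

```text
time_s: 14.48
ee_pos: [468.7, -314.6, 41.2]
ee_rot: [-180.0, 0.0, 8.9]
force: [0.7, -0.0, 0.5]
gripper_width: 40.2
```

Request:
arm_command(deltas="0 0 0 0 0 0 40; 0 0 0 0 0 0 8; 0 0 0 0 0 0 8; 0 0 0 0 0 0 8; 0 0 0 0 0 0 8")

```text
time_s: 15.1
ee_pos: [468.9, -315.9, 42.4]
ee_rot: [180.0, -0.0, 8.9]
force: [-1.2, 1.2, 1.9]
gripper_width: 16.0
```

Request:
arm_command(deltas="0 0 0 0 0 0 8; 0 0 0 0 0 0 8")

```text
time_s: 15.35
ee_pos: [468.9, -315.9, 42.4]
ee_rot: [180.0, -0.0, 8.9]
force: [-0.8, -0.2, 5.4]
gripper_width: 16.1
```

Run:
```python
from h import *
s=state();print(s['ee_pos'],s['ee_rot'],s['gripper_width'],s['force'])
plan((514.5,-51.7,s['ee_pos'][2]+109),13.8,8,8,(468.4,-315.6,s['ee_pos'][2]+109,8.86))
```

```text
[ 468.85904031 -315.88349961   42.44648576] [ 1.79967503e+02 -4.48285754e-02  8.85561214e+00] 16.14858367251501 [-0.80864744 -0.16134565  5.35668885]
from [ 468.4 -315.6  151.4] 8.9
10.8 -31.7 -0 0 0 -0.6 8; 11.1 -31.6 -0 0 0 -0.6 8; 11.4 -31.5 -0 0 0 -0.7 8; 11.8 -31.3 -0 0 0 -0.6 8; 12.2 -31.2 -0 0 0 -0.6 8
12.5 -31.1 -0 0 0 -0.6 8; 12.8 -30.9 -0 0 0 -0.6 8; 13.1 -30.8 -0 0 0 -0.6 8
end [514.5 -51.7 151.4] 13.76
```

Request:
arm_command(deltas="0 0 -20 0 0 0 8; 0 0 -30 0 0 0 8; 0 0 -30 0 0 0 8; 0 0 -29 0 0 0 8")

```text
time_s: 15.85
ee_pos: [468.0, -315.4, 151.0]
ee_rot: [-179.9, 0.1, 8.9]
force: [-0.0, -1.2, -1.0]
gripper_width: 15.9
```

Request:
arm_command(deltas="10.8 -31.7 0 0 0 -0.6 8; 11.1 -31.6 0 0 0 -0.6 8; 11.4 -31.5 0 0 0 -0.7 8; 11.8 -31.3 0 0 0 -0.6 8; 12.2 -31.2 0 0 0 -0.6 8")

```text
time_s: 16.48
ee_pos: [496.9, -149.6, 150.1]
ee_rot: [-180.0, 0.1, 12.0]
force: [0.8, 0.3, -1.3]
gripper_width: 16.0
```

Request:
arm_command(deltas="12.5 -31.1 0 0 0 -0.6 8; 12.8 -30.9 0 0 0 -0.6 8; 13.1 -30.8 0 0 0 -0.6 8; 0 0 0 0 0 0 8; 0 0 0 0 0 0 8")

```text
time_s: 17.1
ee_pos: [514.2, -52.1, 150.4]
ee_rot: [-180.0, 0.1, 13.8]
force: [0.7, -1.0, -1.4]
gripper_width: 15.6
```

Request:
arm_command(deltas="0 0 25 0 0 0 8; 0 0 15 0 0 0 8; 0 0 10 0 0 0 8; 0 0 5 0 0 0 8; 0 0 0 0 0 0 8")

```text
time_s: 17.73
ee_pos: [514.8, -51.9, 95.9]
ee_rot: [-180.0, 0.0, 13.8]
force: [-0.2, 0.6, -1.2]
gripper_width: 15.8
```

Request:
arm_command(deltas="0 0 0 0 0 0 8; 0 0 0 0 0 0 8")

```text
time_s: 17.98
ee_pos: [515.0, -51.8, 96.4]
ee_rot: [180.0, -0.1, 13.8]
force: [1.0, 0.4, -1.0]
gripper_width: 16.2
```

Request:
arm_command(deltas="0 0 3 0 0 0 8; 0 0 3 0 0 0 8; 0 0 2 0 0 0 8; 0 0 0 0 0 0 8")

```text
time_s: 18.48
ee_pos: [514.5, -51.8, 87.7]
ee_rot: [-180.0, 0.0, 13.8]
force: [-0.1, -0.8, -0.5]
gripper_width: 16.0
```

Request:
arm_command(deltas="0 0 1 0 0 0 8; 0 0 1 0 0 0 8; 0 0 0 0 0 0 8")

```text
time_s: 18.85
ee_pos: [514.6, -51.8, 85.9]
ee_rot: [-180.0, 0.0, 13.8]
force: [-0.7, 0.5, -1.9]
gripper_width: 15.8
```

Request:
arm_command(deltas="0 0 1 0 0 0 8; 0 0 0 0 0 0 8")

```text
time_s: 19.1
ee_pos: [514.6, -51.8, 84.8]
ee_rot: [-180.0, 0.0, 13.8]
force: [0.1, 0.1, -0.9]
gripper_width: 16.0
```

Below contact height with no force, so it is entering. I'll go on gently.

Request:
arm_command(deltas="0 0 1 0 0 0 8; 0 0 1 0 0 0 8; 0 0 0 0 0 0 8")

```text
time_s: 19.48
ee_pos: [514.6, -51.8, 82.8]
ee_rot: [-180.0, 0.0, 13.8]
force: [-0.1, 0.4, -0.6]
gripper_width: 15.9
```

Request:
arm_command(deltas="0 0 2 0 0 0 8; 0 0 2 0 0 0 8; 0 0 2 0 0 0 8; 0 0 0 0 0 0 8")

```text
time_s: 19.98
ee_pos: [514.5, -51.8, 76.7]
ee_rot: [-180.0, 0.0, 13.8]
force: [0.4, -0.2, -0.4]
gripper_width: 15.9
```

Request:
arm_command(deltas="0 0 3 0 0 0 8; 0 0 3 0 0 0 8; 0 0 3 0 0 0 8; 0 0 0 0 0 0 8")

```text
time_s: 20.48
ee_pos: [514.4, -51.8, 67.6]
ee_rot: [-180.0, 0.0, 13.8]
force: [1.3, 0.2, -1.7]
gripper_width: 16.1
```

Request:
arm_command(deltas="0 0 3 0 0 0 8; 0 0 3 0 0 0 8; 0 0 2 0 0 0 8; 0 0 0 0 0 0 8")

```text
time_s: 20.98
ee_pos: [514.6, -51.8, 59.7]
ee_rot: [-180.0, 0.0, 13.8]
force: [-0.0, -0.9, -0.9]
gripper_width: 15.9
```

Floor is expected at a TCP z of about 56.

Request:
arm_command(deltas="0 0 1 0 0 0 8; 0 0 1 0 0 0 8; 0 0 1 0 0 0 8; 0 0 0 0 0 0 8")

```text
time_s: 21.48
ee_pos: [514.6, -51.8, 56.8]
ee_rot: [-180.0, 0.0, 13.8]
force: [-0.6, 0.5, -1.8]
gripper_width: 16.2
```

Request:
arm_command(deltas="0 0 1 0 0 0 8; 0 0 0 0 0 0 32; 0 0 0 0 0 0 32; 0 0 0 0 0 0 32")

```text
time_s: 21.98
ee_pos: [514.7, -51.8, 55.9]
ee_rot: [-180.0, -0.0, 13.8]
force: [0.4, 0.1, 0.2]
gripper_width: 32.0
```

Request:
arm_command(deltas="0 0 -5 0 0 0 32; 0 0 -20 0 0 0 32; 0 0 -40 0 0 0 32; 0 0 -50 0 0 0 32; 0 0 -50 0 0 0 32")

```text
time_s: 22.6
ee_pos: [514.5, -51.8, 222.8]
ee_rot: [180.0, -0.0, 13.8]
force: [0.9, -0.4, -1.4]
gripper_width: 32.0
```

Request:
arm_command(deltas="-30 0 0 0 0 0 32; -50 0 0 0 0 0 32; -50 0 0 0 0 0 32; 0 0 0 0 0 0 32; 0 0 0 0 0 0 32")

```text
time_s: 23.22
ee_pos: [389.3, -82.9, 221.6]
ee_rot: [180.0, -0.1, 13.7]
force: [0.3, -0.6, 0.7]
gripper_width: 32.0
```

Run:
```python
from h import *
s=state();print(s['time_s'],s['ee_pos'],s['gripper_width'],s['force'])
a=snap('scene','s5.png')[150:276,190:358];b=snap('top','t5.png')[140:236,240:368]
cv2.imwrite('pics/g5.png',np.hstack([cv2.resize(a,(400,300),interpolation=2),cv2.resize(b,(400,300),interpolation=2)])[:,:,::-1])
```

```text
23.225 [389.33575141 -82.85983369 221.57663087] 32.02059196342174 [ 0.25844523 -0.57023379  0.68841221]
```

View pics/g5.png

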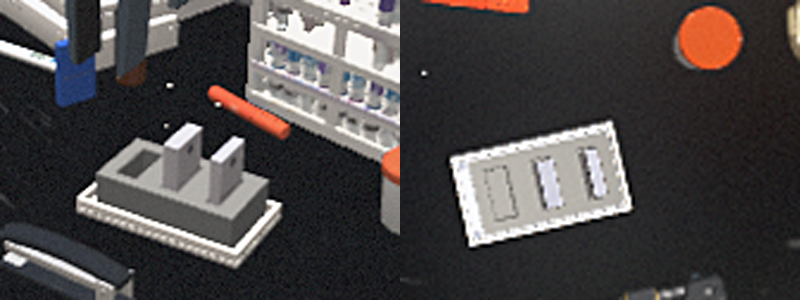

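Both plates stand upright and equally tall in the narrow and middle slots, and the arm is clear.

```bash
python3 -c "
from workcell import *
print(job_done(), state()['time_s'])"
```

```text
the job is handed in; nothing more can be done
the job is handed in; nothing more can be done
```

Both plates are back in the rack, the 12 mm plate in the narrowest slot and the 16 mm plate in the middle one. I handed the job in at about 23 s; no verdict is reported.

- **Plates:** the gripper read 12.0 mm and 16.1 mm across them, which confirmed which was which. I did not touch the blue and yellow look-alikes.
- **Thin plate:** the first probe landed on the insert's top. The highest wrist reading printed was about 10.5 N. It did not slide at the first sideways push, so I lifted it, shifted about 2 mm towards the rack's +y, and it went down without force.
- **Thick plate:** I took the middle slot's position from where the thin plate went in, and it entered first time with no contact force.
- **Last checks:**
  - Both plates went down about 30 mm past the insert's top, to the expected floor height.
  - The final pictures show both upright, equally tall and released, with the arm clear.
  - The arm never went near the cup or the bottle; I did not re-measure where they stand.
- **Disagreement:** the scene camera reads about 2–3 mm further in x than the top camera. I handled it by comparing positions within one view.

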